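# Clamp a bearing in its test socket with a C-plate and cam lever

### The job

The bearing is already in the socket block. Push the brass C-shaped keeper plate along its channel, open end first, until its slot is fully home on the stud; then swing the yellow cam lever all the way down shut over it. Leave the keeper flat and home, and do not disturb the oil filter, blue bottle and small carton standing around.

Things in the scene. Friction and masses are not known exactly. Their poses are not given: they have to be found in the camera images.
- fixture: Fixed aluminium socket block on a dark 224x140x8 mm foot plate. Origin: on the bench under the stud axis. Block x=-150 to +50 mm, 104 wide; its top (deck) is 30 mm above the bench. Two rails 7 mm high and wide run along x, leaving an 80 mm channel (y=-40 to +40), open at both ends. A bearing lies in the socket, 1 mm below the deck. The keeper slides along +x; the shut lever points to +y.
- stud (a point): Point on the axis of the upright steel stud at deck height (30 mm above the bench). The stud is 14 mm in diameter and ends 62 mm above the bench.
- keeper: Loose brass C-shaped (forked) plate, about 0.15 kg, flat on the deck in the channel: x=-61 to +38 mm, 76 wide, 8 thick. Origin: underside, centre of the slot's closed end. The slot opens to its own +x, is 18 mm wide and widens at the mouth. It starts 60 to 90 mm short of home, off the stud, aligned with the fixture to about 2 degrees. Fully home, its origin is within about 3 mm of the stud axis.
- keeper_seat (a point): The keeper's origin: underside, centre of the closed end of the slot; it must come to the stud point.
- push_tab (a point): Centre of the rear face of the black upright tab at the keeper's rear; push it along the keeper's +x. The tab is 12 mm thick, 44 mm wide and reaches from the plate to 37 mm above the keeper's underside; this point is 22 mm above the underside and 59 mm behind the keeper's origin.
- clamp_lever (a joint): Angle of the yellow cam lever (rad) about the fixture's x axis through the pivot. 0 is shut: level, pointing along the fixture's +y; it stops there. It grows as the lever rises; pi/2 is upright, the open stop is 2.05, leaning to the fixture's -y. Starts at 1.7 to 2.0. Friction (0.14 N m, about 2 N at the handle) keeps it where it is left.
- lever_pivot (a point): Pivot of the lever, on the stud's axis, 54.7 mm above the bench.
- lever_end (a point): Point in the lever's handle 95 mm from the pivot, on its centre line. The yellow handle is 24 mm wide and 12 mm thick (6 mm either side of the centre line) and runs from 35 to 109 mm from the pivot.
- oil_filter: Blue oil filter standing loose near the fixture, 66 mm diameter, 79 mm high; origin at the centre of its underside. Not to be disturbed.
- dropper_bottle: Small blue bottle with a pointed nozzle, standing loose, 40 mm diameter, 85 mm high; origin at the centre of its underside. Not to be disturbed.
- carton_bulb: Small white and dark parts carton, 50x51x61 mm, loose; origin at the centre of its underside. Not to be disturbed.
There are look-alikes about, which are no part of the job. There is more than one size of the keeper; the one meant has the size given above.

How it is judged:
On the way, in this order (a step that is already met when the one before it is completed fails the run):
1. the keeper's slot is fully home on the stud while the lever is still up (horizontal distance between keeper_seat and stud below 0.008 m and distance between keeper_seat and stud below 0.01 m and angle between keeper's own z axis and vertical below 0.1 rad and value of joint clamp_lever above 1 rad), for 0.2 s.
2. the lever is swung shut with the keeper home (horizontal distance between keeper_seat and stud below 0.008 m and distance between keeper_seat and stud below 0.01 m and angle between keeper's own z axis and vertical below 0.1 rad and value of joint clamp_lever below 0.12 rad), for 0.2 s.
At the end, for the whole second after the job is handed in: The keeper lies flat on the deck (within 0.1 rad) and at rest, its slot seat within 8 mm of the stud's axis (horizontally) and within 10 mm in all, and the lever is within 0.12 rad of shut (all of step 2 and linear speed of keeper below 0.02 m/s); the robot touches nothing.
It fails at once if the oil filter is shifted by more than 30 mm or tipped over (distance of oil_filter from where it was at the start of the episode above 0.03 m or angle between oil_filter's own z axis and vertical above 0.5 rad).
It fails at once if the blue bottle is shifted by more than 30 mm or tipped over (distance of dropper_bottle from where it was at the start of the episode above 0.03 m or angle between dropper_bottle's own z axis and vertical above 0.5 rad).
It fails at once if the small carton is shifted by more than 30 mm or tipped over (distance of carton_bulb from where it was at the start of the episode above 0.03 m or angle between carton_bulb's own z axis and vertical above 0.5 rad).
It also fails if it takes over 42 s, if anything falls off the work surface, if the arm or the gripper's body presses on something with over 40 N, if the wrist force passes 120 N, or if a joint passes its speed limit or range.

### The arm

A 6-joint arm with a two-finger parallel gripper is mounted at the origin on a cart in front of the work surface, level with it; the furniture and walls round the work are solid. World frame = base frame: x ahead of the robot, y to its left, z up, the work surface at z = 0. Lengths are in m, angles in rad, forces in N, time in s.
With the tool pointing down it reaches from about 0.35 to 0.975 m from the base axis. Payload 4.9 kg.
Tool frame: the origin (TCP) lies on the front face of the gripper's body, between the roots of the fingers; the fingertips stand ctrl.tip_extent ahead of it and the grasp point (between the pads) lies 54 mm ahead of it (ctrl.tip_extent is the distance from the TCP to the fingertips, in m); z points along the fingers, y is the line along which they close (so a half turn about z gives the same grasp; the last joint's range is limited). The gripper opens to 85 mm and grips with 20 to 120 N. Pads are 22 mm wide; open, the fingers measure 114 mm over their backs; the gripper's body (76 mm by 85 mm) begins 54 mm behind the grasp point. The pads swing forward as they close: fully open they stand 13 mm farther back than shut.
Start: joints at [-1.375, 0.053, 1.613, -0, 1.476, -0.119], TCP at [0.194, -0.594, 0.304] pointing down, gripper open.
Joint ranges: [-3.01, 3.01], [-1.01, 2.22], [0.06, 2.58], [-1.02, 4.17], [0.09, 2.62], [-3.14, 3.14]. Speed limits (rad/s): [2.57, 2.57, 3.14, 3.14, 3.14, 3.14].

### API

Orientations are given as a rotation vector (axis times angle).
In Python, from station import ctrl gives the robot as it stands.
- The arm moves only by the tool apply_moves, never from a script. Its argument "rows" is one flat list of numbers, 6 for each row, row after row: the shift along the tool's x, y, z normalised to -1 to 1, where 1 is 0.6 m, then the turn, a rotation vector about the tool's x, y, z normalised to -1 to 1, where 1 is 90 degrees. A call has 1 to 20 rows; each row is the pose to reach, as a shift and turn from the pose commanded when the call began, along the tool's axes at that moment; what a row does not reach only later rows make up. A row lasts 1/10 s, in which the tool goes at most 50 mm and 8.59 degrees, less where a joint would pass 70% of its speed; a pose out of reach is approached as far as the arm can. A call with a number of a shift or a turn outside -1 to 1 is refused whole. A call with a gripper value outside its range is refused whole. "grip" is the opening, from 0 (shut) to 1 (fully open), set as the call begins (left out, the last holds). The fingers move at their own pace and stop on an object; "grip_force" is the grip in N (left out, the last holds). Time passes only in rows, so rows that repeat a pose let the fingers close. It gives the time, the measured TCP pose, the force, the opening and the grip force at its end, in the units of the state.
- ctrl.get_obs(): the state, without advancing time (a new reading comes with each control period).
- ctrl.get_image(name): name is "scene" or "top"; returns (picture, depth): 420x560x3 uint8, blue, green, red; 420x560 float32, m along the optical axis (not along the pixel's ray), 0 where there is no reading.
- ctrl.camera_model(name): a dict with "mtx" (3x3 intrinsics, pixels), "R" (3x3) and "t" (3): a world point X has camera coordinates R X + t. Camera axes: x right, y down, z forward; pixel columns grow to the right and rows downward; lengths in m; the calibration is good to about 2 mm. A picture is of the moment at which its call begins. camera_model takes no time and is no camera call.
- ctrl.finish_job(): hands the job in; it is judged then, once.
The state is a dict: "t": time; "q": joint angles; "dq": joint speeds; "effort": joint torques, N m; "tool_pos": TCP position; "tool_rot": TCP orientation; "contact_force": force on the tool from outside, world axes, zero at the start; "wrist_torque": the same for the moment, N m; "opening": finger opening in m; "grip_force": force on a finger pad.
Only numpy, scipy, OpenCV 4.12 (cv2) and the standard library are available. Lean on these libraries where they do the work, as an engineer would, in place of code of your own. Each camera call takes 0.05 s, during which the arm holds its last target. There are 200 camera calls.

## Working session

There is one attempt and no reset: what is moved stays moved. The work goes in short steps, Python scripts to look and compute and a tool call to move; the robot and the scene stay as the last step left them, time stands still between calls to the robot, and variables do not carry over. Pictures are saved under pics/ and viewed, at most 10 in all, crops included, and the job is handed in when it is done.

Besides the shell and the picture viewer there is one more tool, called after "Request:" by a JSON object that holds its "method" and its "body". apply_moves: Moves the arm, as the interface text tells. Its arguments: {"type":"object","properties":{"rows":{"type":"array","items":{"type":"number"}},"grip":{"type":"number"},"grip_force":{"type":"number"}},"required":["rows"]}

```bash
mkdir -p pics; ls
python3 - <<'E'
from station import ctrl
import cv2,numpy as np
for n in("scene","top"):
    im,d=ctrl.get_image(n);m=ctrl.camera_model(n)
    np.savez(f"{n}0.npz",im=im,d=d,**m)
    cv2.imwrite(f"pics/{n}0.png",im);print(n,m["mtx"].round(1).tolist(),(-m["R"].T@m["t"]).round(3),m["R"].round(2).tolist())
print(ctrl.tip_extent,ctrl.get_obs())
E
```

```text
pics
scene [[519.3, 0.0, 288.5], [0.0, 519.3, 216.6], [0.0, 0.0, 1.0]] [-0.403 -0.456  0.542] [[0.55, -0.84, 0.02], [-0.34, -0.25, -0.91], [0.76, 0.49, -0.42]]
top [[407.1, 0.0, 276.0], [0.0, 407.1, 212.2], [0.0, 0.0, 1.0]] [0.421 0.126 0.917] [[-0.02, -1.0, 0.01], [-1.0, 0.02, -0.09], [0.09, -0.01, -1.0]]
0.0726 {'t': 0.1, 'q': array([-1.37494947e+00,  5.32900494e-02,  1.61417291e+00,  2.57704956e-05,
        1.47604496e+00, -1.19033032e-01]), 'dq': array([ 6.07840244e-05, -1.17711735e-03, -2.91534992e-03,  8.33531586e-04,
        2.34992919e-04,  4.53674492e-04]), 'effort': array([ 8.24634826e-04, -3.94901955e+01, -3.71361887e+01, -6.16735019e-05,
        3.96898395e-03,  1.54963027e-05]), 'tool_pos': array([ 0.19346272, -0.59383682,  0.30277665]), 'tool_rot': array([-3.10084660e+00, -4.92267305e-01,  7.52077372e-05]), 'contact_force': array([ 0.87443183, -0.24493253, -0.22593035]), 'wrist_torque': array([-0.00628062,  0.00989658,  0.03392717]), 'grip_force': 0.0, 'opening': 0.08535438061254165}
```

View pics/scene0.png

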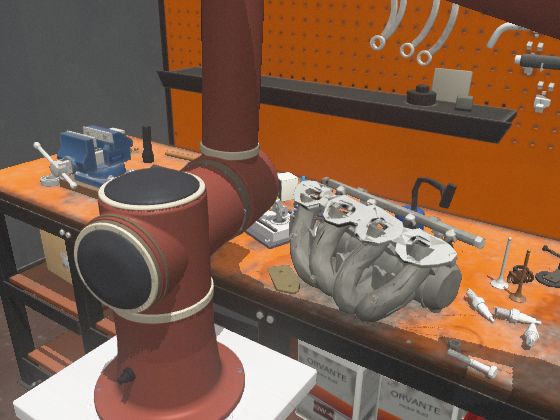

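View pics/top0.png

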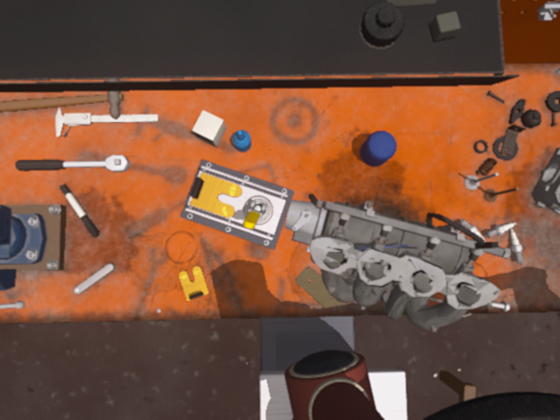

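Top view: the fixture is at about (237,203), with its +x end towards the manifold on the right. There are two brass C-plates: one in the channel at (213,194), with its black tab at (195,188), and a smaller one on the bare bench at (193,284). The one in the channel fits the description. I'll check it in an enlarged crop and measure.

```bash
cat > h.py <<'E'
import numpy as np,cv2
from station import ctrl
def grab(n):
    im,d=ctrl.get_image(n);return im,d,ctrl.camera_model(n)
def cloud(d,m):
    v,u=np.mgrid[:d.shape[0],:d.shape[1]];K=m["mtx"]
    c=np.stack([(u-K[0,2])/K[0,0]*d,(v-K[1,2])/K[1,1]*d,d],-1)
    return (c-m["t"])@m["R"]
def plane(px,z,m):
    r=np.linalg.inv(m["mtx"])@np.append(px,1.);r=m["R"].T@r;c=-m["R"].T@m["t"]
    return c+r*(z-c[2])/r[2]
E
python3 - <<'E'
import numpy as np,cv2
from h import cloud,plane
for n,(x,y,w,h),s in(("top",(170,150,135,105),5.9),):
    f=np.load(n+"0.npz");im=f["im"];P=cloud(f["d"],f)
    cv2.imwrite(f"pics/crop_{n}.png",cv2.resize(im[y:y+h,x:x+w],None,fx=s,fy=s,interpolation=cv2.INTER_CUBIC)[:600,:800])
    for px in [(213,194),(250,218),(195,188),(240,140),(378,148),(208,128),(283,213),(193,284),(275,240),(300,222),(305,205),(265,170)]:print(px,P[px[1],px[0]].round(3))
    hsv=cv2.cvtColor(im,cv2.COLOR_BGR2HSV)
    # dark foot-plate by height 3..15mm in region + block by height 20..45
    reg=np.zeros(im.shape[:2],bool);reg[155:255,175:295]=1
    m=(reg&(P[...,2]>.004)&(P[...,2]<.09)&((hsv[...,1]<110)|(P[...,2]>.02))).astype(np.uint8)
    q=P[m>0][:,:2];print(cv2.minAreaRect((q*1000).astype(np.float32)))
    y_=reg&(hsv[...,0]>18)&(hsv[...,0]<32)&(hsv[...,1]>130)&(P[...,2]>.02)
    q=P[y_&(P[...,2]<.045)];print("keeper",len(q),cv2.minAreaRect((q[:,:2]*1000).astype(np.float32)),q.mean(0))
    q=P[y_&(P[...,2]>.055)];print("lever",len(q),q.mean(0),q[q[:,2].argmax()],q[q[:,2].argmin()])
    q=P[reg&(hsv[...,2]<60)&(P[...,2]>.045)];print("tab",len(q),q.mean(0) if len(q) else 0,cv2.minAreaRect((q[:,:2]*1000).astype(np.float32)))
E
```

```text
(213, 194) [0.543 0.254 0.039]
(250, 218) [0.482 0.169 0.133]
(195, 188) [0.553 0.287 0.068]
(240, 140) [0.656 0.192 0.062]
(378, 148) [ 0.628 -0.099  0.08 ]
(208, 128) [0.684 0.261 0.06 ]
(283, 213) [0.501 0.102 0.011]
(193, 284) [0.348 0.303 0.008]
(275, 240) [0.441 0.121 0.008]
(300, 222) [0.473 0.072 0.123]
(305, 205) [0.51  0.058 0.089]
(265, 170) [ 0.602  0.14  -0.001]
((514.1585083007812, 205.22540283203125), (287.6035461425781, 159.44012451171875), 69.57981872558594)
keeper 1128 ((530.4566650390625, 222.32025146484375), (148.1846923828125, 75.00776672363281), 67.75700378417969) [0.54047791 0.24803883 0.03862015]
lever 197 [0.47712875 0.16671498 0.16473048] [0.42112021 0.12578446 0.91749509] [0.53276439 0.29124644 0.05764979]
tab 31 [0.55203682 0.2818135  0.06177365] ((554.217041015625, 284.8427429199219), (9.780496597290039, 36.2816047668457), 68.0637435913086)
```

View pics/crop_top.png

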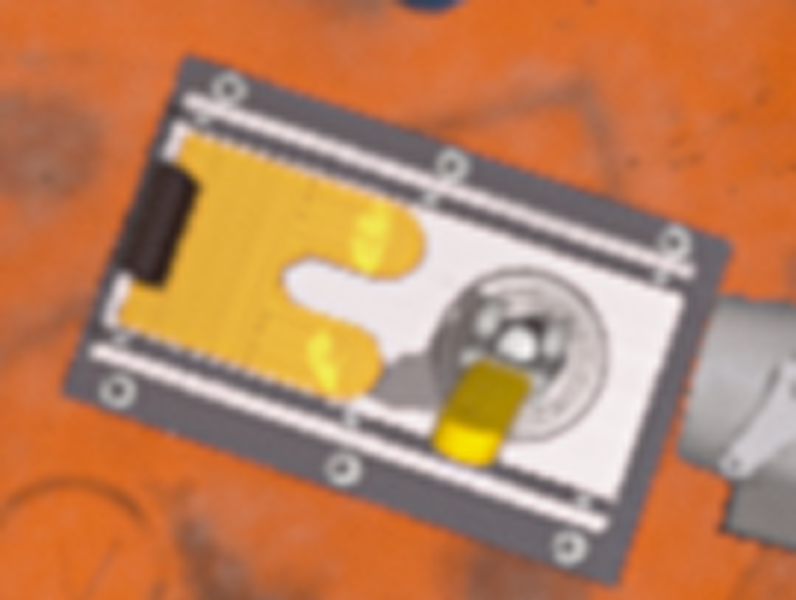

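The crop confirms the channel plate: a 75 mm wide fork with its slot opening right towards the stud (520,345) and its black tab at the rear (160,220). The lever end is at (465,440), raised and leaning to the fixture's -y. Next, the geometry.

Run:
```python
import numpy as np,cv2
from h import cloud,plane
f=np.load("top0.npz")
W=lambda p,z:plane(np.array(p)/np.array([796/135,5.9*619/619])+[170-.0,150],z,f)
W=lambda p,z:plane((np.array(p)+.5)/5.9-.5+[170,150],z,f)
C=[W(p,.008) for p in [(185,55),(735,243),(620,585),(65,397)]]
for c in C:print(c.round(4))
e=[C[1]-C[0],C[2]-C[3],C[3]-C[0],C[2]-C[1]];print([ (np.linalg.norm(v).round(4),np.degrees(np.arctan2(v[1],v[0])).round(2)) for v in e])
c=np.mean(C,0);xf=e[0]+e[1];xf/=np.linalg.norm(xf);yf=np.array([-xf[1],xf[0],0]);th=np.arctan2(xf[1],xf[0])
print("center",c,"stud",c+.05*xf,"xf",xf,"th",th)
print("stud top",W((520,345),.062))
S=c+.05*xf
loc=lambda p:np.round([(p-S)@xf,(p-S)@yf],4)
for n,p,z in [("slot end",(283,280),.038),("studtop",(520,345),.062),("tab rear L",(165,163),.067),("tab rearR",(122,272),.067),("tabfront",(200,185),.067),("tabfrontR",(162,287),.067),("keep rear L",(187,135),.038),("keep tipR",(350,398),.038),("keeper tipL",(425,245),.038)]:print(n,W(p,z).round(4),loc(W(p,z)))
P=cloud(f["d"],f)
for px in [(244,223),(246,226),(250,225),(252,216),(248,228),(249,220)]:
  p=P[px[1],px[0]];print(px,p.round(3),loc(p),p[2])
for n,(u,v) in {"filt":(378,148),"bot":(240,140),"cart":(208,128)}.items():print(n,loc(P[v,u]))
# manifold clearance: points z>.03 near
Q=P.reshape(-1,3);L=np.c_[(Q-S)@xf,(Q-S)@yf,Q[:,2]]
m=(L[:,2]>.03)&(L[:,2]<.7)&(abs(L[:,0])<.3)&(abs(L[:,1])<.35)
H=np.zeros((14,12))
for a in L[m]:
  i,j=int((a[1]+.35)//.05),int((a[0]+.3)//.05);H[i,j]=max(H[i,j],a[2])
print((H*1000).astype(int))
```

```text
[0.6282 0.285  0.008 ]
[0.5514 0.0753 0.008 ]
[0.4221 0.1218 0.008 ]
[0.4972 0.3308 0.008 ]
[(np.float64(0.2233), np.float64(-110.12)), (np.float64(0.2221), np.float64(-109.77)), (np.float64(0.1387), np.float64(160.71)), (np.float64(0.1374), np.float64(160.23))]
center [0.52473773 0.20321657 0.008     ] stud [0.5076792 0.1562165 0.008    ] xf [-0.34117059 -0.9400014   0.        ] th -1.918958255091826
stud top [0.50827926 0.15614601 0.062     ]
slot end [0.5365 0.2439 0.038 ] [-0.0922 -0.0029]
studtop [0.5083 0.1561 0.062 ] [-0.0001  0.0006]
tab rear L [0.5756 0.2819 0.067 ] [-0.1413  0.021 ]
tab rearR [0.5366 0.2973 0.067 ] [-0.1425 -0.0209]
tabfront [0.5674 0.2694 0.067 ] [-0.1268  0.0175]
tabfrontR [0.5309 0.2831 0.067 ] [-0.1272 -0.0214]
keep rear L [0.5912 0.2791 0.038 ] [-0.144   0.0366]
keep tipR [0.4924 0.2197 0.038 ] [-0.0544 -0.036 ]
keeper tipL [0.5485 0.1915 0.038 ] [-0.0471  0.0263]
(244, 223) [0.471 0.179 0.153] [-0.0091 -0.0421] 0.15321928910216384
(246, 226) [0.465 0.175 0.157] [-0.0034 -0.0463] 0.15674402922953176
(250, 225) [0.467 0.168 0.155] [ 0.0029 -0.042 ] 0.15
[... 303 characters left out ...]
  0   0   0   0   0   0 273   0   0]
 [  0   0   0   0   0   0   0   0 276 388   0 263]
 [  0   0   0   0   0   0   0   0 277 437 449 314]
 [  0   0   0   0   0   0   0   0   0   0 289 270]
 [  0   0   0   0   0   0   0   0   0 109 105 108]
 [  0   0  31  35  33  35  33   0 168 166 168 167]
 [  0   0  39  69  43 159 157 123 180 179 175 175]
 [  0   0  38  70  44  72  71 157 167 165 171 168]
 [293   0  30  32  32  33  32 140 138 165 166 164]
 [292 293 293 294  88   0   0   0   0   0   0   0]
 [288 289 289 294 293 293 293   0   0  81  82   0]
 [288 289 289 289 289 290 294 293 293 291  82   0]
 [285 288 288 288 289 288 289 314 314 293 293 293]
 [  0   0   0 286 288 288 288 327 328 317 317 291]]
```

```bash
cat >> h.py <<'E'
from scipy.spatial.transform import Rotation as Ro
S=np.array([.508,.1562,0]);th=-1.919
xf=np.array([np.cos(th),np.sin(th),0]);yf=np.array([-xf[1],xf[0],0])
# goal tool: z down, y = fixture y
RG=np.c_[np.cross(yf,[0,0,-1.]),yf,[0,0,-1.]]
def rows(pts,tip=None):
    """local tip points (x,y,z) -> normalised rows from the present pose"""
    o=ctrl.get_obs();tip=tip or ctrl.tip_extent
    R0=Ro.from_rotvec(o["tool_rot"]).as_matrix();w=Ro.from_matrix(R0.T@RG).as_rotvec()/(np.pi/2)
    for p in pts:
        g=S+p[0]*xf+p[1]*yf+[0,0,p[2]+tip]
        print(p,g.round(3),(R0.T@(g-o["tool_pos"])/.6).round(4),w.round(4))
    l=o["tool_pos"]-S;print("now local",(l@xf).round(4),(l@yf).round(4),"tip z",(l[2]-tip).round(4),"tip",tip,"F",o["contact_force"].round(1),"op",o["opening"])
E
python3 - <<'E'
from h import *
f=np.load("top0.npz");P=cloud(f["d"],f)
m=(P[...,2]>.2)&(P[...,2]<.5)&(P[...,0]>.55)&(P[...,1]>-.1)&(P[...,1]<.45);q=P[m];print("shelf min x",np.percentile(q[:,0],[0,1,5]),q[q[:,0].argmin()])
rows([(-.19,0,.2),(-.19,0,.046)])
E
```

```text
shelf min x [0.68866381 0.69009551 0.69134157] [ 0.68866381 -0.037622    0.2904281 ]
(-0.19, 0, 0.2) [0.573 0.335 0.273] [ 1.0805 -1.2757  0.053 ] [-0.0011 -0.0007 -0.5779]
(-0.19, 0, 0.046) [0.573 0.335 0.119] [ 1.0804 -1.2752  0.3097] [-0.0011 -0.0007 -0.5779]
now local 0.8123 -0.0397 tip z 0.2302 tip 0.0726 F [ 0.9 -0.2 -0.2] op 0.08535438061254165
```

Request:
{"method": "apply_moves", "body": {"rows": [0.54, -0.638, -0.05, 0, 0, -0.3, 0.54, -0.638, -0.05, 0, 0, -0.3, 0.54, -0.638, -0.05, 0, 0, -0.3, 0.54, -0.638, -0.05, 0, 0, -0.3, 0.54, -0.638, -0.05, 0, 0, -0.3, 0.54, -0.638, -0.05, 0, 0, -0.3, 0.54, -0.638, -0.05, 0, 0, -0.3, 0.54, -0.638, -0.05, 0, 0, -0.3, 0.54, -0.638, -0.05, 0, 0, -0.3, 0.54, -0.638, -0.05, 0, 0, -0.3, 0.54, -0.638, -0.05, 0, 0, -0.3, 0.54, -0.638, -0.05, 0, 0, -0.3], "grip": 0}}

```text
t: 1.3
tool_pos: [0.3832, -0.1289, 0.3336]
tool_rot: [2.9, 1.208, -0.001]
contact_force: [0.6, 0.1, 0.2]
opening: -0.0
grip_force: 0.0
```

Run:
```python
from h import *
rows([(-.19,0,.2),(-.19,0,.046)])
```

```text
(-0.19, 0, 0.2) [0.573 0.335 0.273] [ 0.7713 -0.3197  0.1014] [-1.000e-04  3.000e-04 -2.756e-01]
(-0.19, 0, 0.046) [0.573 0.335 0.119] [ 0.7714 -0.3197  0.3581] [-1.000e-04  3.000e-04 -2.756e-01]
now local 0.3105 -0.02 tip z 0.261 tip 0.0726 F [0.6 0.1 0.2] op -2.5567563110458485e-05
```

Request:
{"method": "apply_moves", "body": {"rows": [0.7714, -0.32, 0.1, 0, 0, -0.2756, 0.7714, -0.32, 0.1, 0, 0, -0.2756, 0.7714, -0.32, 0.1, 0, 0, -0.2756, 0.7714, -0.32, 0.1, 0, 0, -0.2756, 0.7714, -0.32, 0.1, 0, 0, -0.2756, 0.7714, -0.32, 0.1, 0, 0, -0.2756, 0.7714, -0.32, 0.1, 0, 0, -0.2756, 0.7714, -0.32, 0.1, 0, 0, -0.2756, 0.7714, -0.32, 0.1, 0, 0, -0.2756, 0.7714, -0.32, 0.1, 0, 0, -0.2756, 0.7714, -0.32, 0.1, 0, 0, -0.2756, 0.7714, -0.32, 0.1, 0, 0, -0.2756, 0.7714, -0.32, 0.2, 0, 0, -0.2756, 0.7714, -0.32, 0.2, 0, 0, -0.2756]}}

```text
t: 2.7
tool_pos: [0.5726, 0.3297, 0.2086]
tool_rot: [-2.578, -1.794, 0.014]
contact_force: [-1.1, -0.5, -2.3]
opening: -0.0002
grip_force: 0.0
```

Run:
```python
from h import *
rows([(-.19,0,.046)])
im,d,m=grab("top");cv2.imwrite("pics/t1.png",cv2.resize(im[110:270,150:330],None,fx=3.5,fy=3.5,interpolation=cv2.INTER_CUBIC))
```

```text
(-0.19, 0, 0.046) [0.573 0.335 0.119] [ 0.0091 -0.0016  0.15  ] [-0.0039  0.0042 -0.0042]
now local -0.1851 0.0015 tip z 0.136 tip 0.0726 F [-1.1 -0.5 -2.3] op -0.00022489094645538766
```

View pics/t1.png

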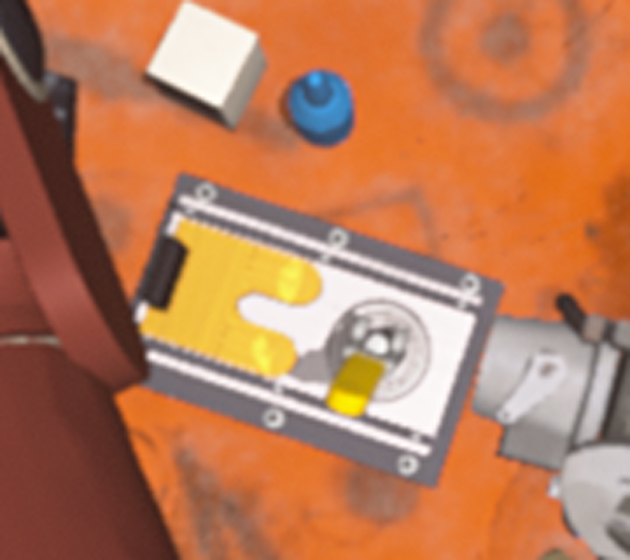

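The picture shows the fixture, carton (205,60) and bottle (320,105) undisturbed. The arm covers the rear left of the block. Now lowering behind the tab.

Request:
{"method": "apply_moves", "body": {"rows": [0, 0, 0.075, 0, 0, 0, 0, 0, 0.15, 0, 0, 0, 0, 0, 0.15, 0, 0, 0, 0, 0, 0.15, 0, 0, 0]}}

```text
t: 3.15
tool_pos: [0.5746, 0.3323, 0.1249]
tool_rot: [-2.577, -1.797, 0.001]
contact_force: [0.4, 0.7, 1.1]
opening: -0.0002
grip_force: 0.0
```

Run:
```python
from h import *
rows([(-.19,0,.046),(-.15,0,.046),(-.08,0,.046)])
```

```text
(-0.19, 0, 0.046) [0.573 0.335 0.119] [ 0.003  -0.0042  0.0105] [-0.0002  0.0003 -0.0031]
(-0.15, 0, 0.046) [0.559 0.297 0.119] [-0.0637 -0.0039  0.0106] [-0.0002  0.0003 -0.0031]
(-0.08, 0, 0.046) [0.535 0.231 0.119] [-0.1804 -0.0033  0.0106] [-0.0002  0.0003 -0.0031]
now local -0.1882 0.0025 tip z 0.0523 tip 0.0726 F [0.4 0.7 1.1] op -0.00017391527315806162
```

Request:
{"method": "apply_moves", "body": {"rows": [-0.02, -0.004, 0.003, 0, 0, -0.003, -0.04, -0.004, 0.003, 0, 0, -0.003, -0.055, -0.004, 0.003, 0, 0, -0.003, -0.07, -0.004, 0.003, 0, 0, -0.003, -0.085, -0.004, 0.003, 0, 0, -0.003, -0.1, -0.004, 0.003, 0, 0, -0.003, -0.115, -0.004, 0.003, 0, 0, -0.003, -0.13, -0.004, 0.003, 0, 0, -0.003, -0.145, -0.004, 0.003, 0, 0, -0.003, -0.16, -0.004, 0.003, 0, 0, -0.003, -0.165, -0.004, 0.003, 0, 0, -0.003, -0.165, -0.004, 0.003, 0, 0, -0.003]}}

```text
t: 4.35
tool_pos: [0.5375, 0.2404, 0.1217]
tool_rot: [2.572, 1.804, -0.002]
contact_force: [0.1, 0.3, -0.0]
opening: -0.0002
grip_force: 0.0
```

Run:
```python
from h import *
rows([(-.08,0,.046),(-.072,0,.046)])
im,d,m=grab("top");cv2.imwrite("pics/t2.png",cv2.resize(im[110:270,150:330],None,fx=3.5,fy=3.5,interpolation=cv2.INTER_CUBIC))
```

```text
(-0.08, 0, 0.046) [0.535 0.231 0.119] [-0.0153  0.0017  0.0051] [-0.0005  0.0007  0.0004]
(-0.072, 0, 0.046) [0.533 0.224 0.119] [-0.0286  0.0017  0.0052] [-0.0005  0.0007  0.0004]
now local -0.0892 -0.001 tip z 0.0491 tip 0.0726 F [ 0.1  0.3 -0. ] op -0.000247297952237818
```

View pics/t2.png

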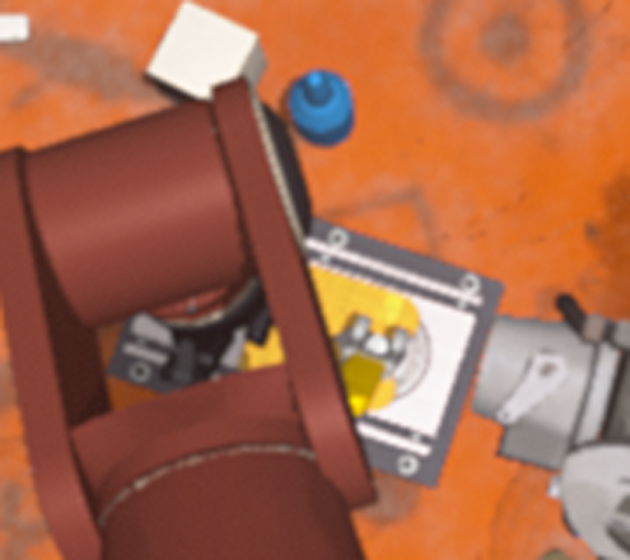

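The fork is now around the stud (375,342) with the lever still up, and the bystanders are untouched. Advancing gently to the stop.

Request:
{"method": "apply_moves", "body": {"rows": [-0.008, 0, 0, 0, 0, 0, -0.015, 0, 0, 0, 0, 0, -0.02, 0, 0, 0, 0, 0, -0.024, 0, 0, 0, 0, 0, -0.027, 0, 0, 0, 0, 0, -0.027, 0, 0, 0, 0, 0]}}

```text
t: 5.0
tool_pos: [0.5323, 0.2256, 0.1221]
tool_rot: [2.572, 1.804, -0.0]
contact_force: [0.4, -0.5, 0.1]
opening: -0.0001
grip_force: 0.0
```

Run:
```python
from h import *
rows([(-.072,0,.046)])
im,d,m=grab("top");cv2.imwrite("pics/t3.png",cv2.resize(im[160:250,210:310],None,fx=6,fy=6,interpolation=cv2.INTER_CUBIC))
```

```text
(-0.072, 0, 0.046) [0.533 0.224 0.119] [-0.0026  0.0014  0.0058] [-0.0001  0.0002  0.0006]
now local -0.0735 -0.0009 tip z 0.0495 tip 0.0726 F [ 0.4 -0.5  0.1] op -5.9270242293734027e-05
```

View pics/t3.png

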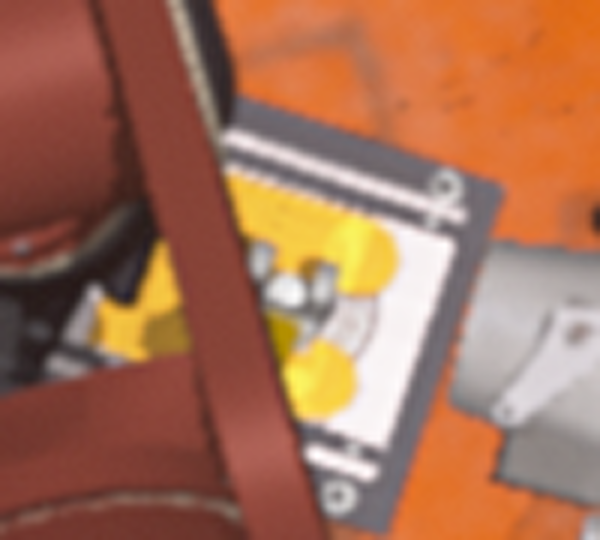

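Fork tips at (398,262) and (357,385), nearly past the bearing ring. No stop force yet, so I push on in small steps.

Request:
{"method": "apply_moves", "body": {"rows": [-0.003, 0, 0, 0, 0, 0, -0.005, 0, 0, 0, 0, 0, -0.005, 0, 0, 0, 0, 0]}}

```text
t: 5.35
tool_pos: [0.5314, 0.223, 0.1222]
tool_rot: [2.572, 1.804, 0.0]
contact_force: [0.4, 1.0, -0.2]
opening: -0.0002
grip_force: 0.1
```

Run:
```python
from h import *
m=ctrl.camera_model("top")
for c in [(398,262),(357,385)]:
  p=plane((np.array(c)+.5)/6-.5+[210,160],.038,m)-S;print(p@xf,p@yf)
rows([(-.072,0,.046)])
```

```text
0.03230438957761016 0.02500109490631132
0.03270961020080949 -0.022012613460812507
(-0.072, 0, 0.046) [0.533 0.224 0.119] [0.0021 0.0013 0.006 ] [ 0.0001 -0.      0.0007]
now local -0.0708 -0.0008 tip z 0.0496 tip 0.0726 F [ 0.4  1.  -0.2] op -0.0002004943046772628
```

Request:
{"method": "apply_moves", "body": {"rows": [-0.002, 0, 0, 0, 0, 0, -0.004, 0, 0, 0, 0, 0, -0.005, 0, 0, 0, 0, 0, -0.005, 0, 0, 0, 0, 0]}}

```text
t: 5.75
tool_pos: [0.5311, 0.2211, 0.1229]
tool_rot: [-2.571, -1.804, -0.005]
contact_force: [2.4, 4.5, -0.7]
opening: -0.0002
grip_force: 2.6
```

Run:
```python
from h import *
rows([(-.072,0,.046)])
```

```text
(-0.072, 0, 0.046) [0.533 0.224 0.119] [0.0052 0.0007 0.0072] [ 0.001  -0.002   0.0006]
now local -0.0688 -0.0004 tip z 0.0503 tip 0.0726 F [ 2.4  4.5 -0.7] op -0.0001623513562832836
```

Request:
{"method": "apply_moves", "body": {"rows": [-0.002, 0, 0, 0, 0, 0, -0.003, 0, 0, 0, 0, 0, -0.003, 0, 0, 0, 0, 0]}}

```text
t: 6.05
tool_pos: [0.531, 0.2204, 0.1234]
tool_rot: [-2.571, -1.803, -0.011]
contact_force: [3.8, 9.1, -0.6]
opening: 0.0001
grip_force: 4.8
```

Run:
```python
from h import *
rows([(-.072,0,.046)])
im,d,m=grab("top");cv2.imwrite("pics/t4.png",cv2.resize(im[160:250,210:310],None,fx=6,fy=6,interpolation=cv2.INTER_CUBIC))
```

```text
(-0.072, 0, 0.046) [0.533 0.224 0.119] [0.0062 0.0005 0.0081] [ 0.0015 -0.0041  0.0004]
now local -0.0682 -0.0003 tip z 0.0508 tip 0.0726 F [ 3.8  9.1 -0.6] op 0.00014574763435881081
```

View pics/t4.png

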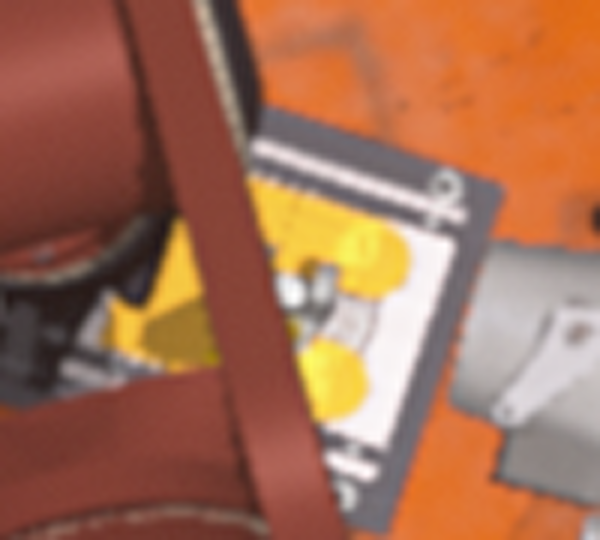

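The fork tips have moved to (410,265) and (368,388), about +37 mm from the stud. The contact force is rising against a hard stop (10 N), so the keeper is home with the lever still up. Backing off, then rising.

Request:
{"method": "apply_moves", "body": {"rows": [0.02, 0, 0, 0, 0, 0, 0.04, 0, 0, 0, 0, 0, 0.04, 0, -0.08, 0, 0, 0, 0.04, 0, -0.16, 0, 0, 0, 0.04, 0, -0.24, 0, 0, 0, 0.04, 0, -0.24, 0, 0, 0, 0.04, 0, -0.24, 0, 0, 0]}}

```text
t: 6.8
tool_pos: [0.5386, 0.2416, 0.2679]
tool_rot: [2.57, 1.804, 0.004]
contact_force: [-0.5, -0.2, -0.9]
opening: -0.0001
grip_force: 0.0
```

Run:
```python
from h import *
rows([(-.005,-.085,.19),(-.005,-.085,.12)])
im,d,m=grab("top");P=cloud(d,m)
hsv=cv2.cvtColor(im,cv2.COLOR_BGR2HSV)
y_=(hsv[...,0]>18)&(hsv[...,0]<35)&(hsv[...,1]>130)&(P[...,2]>.02)&(P[...,2]<.2)
q=P[y_]-S;L=np.c_[q@xf,q@yf,q[:,2]]
L=L[(abs(L[:,0])<.08)&(abs(L[:,1])<.08)];k=L[L[:,2]<.045];print("keeper max x",k[:,0].max(),len(k));l=L[L[:,2]>.08];print("lever",l[l[:,2].argmax()] if len(l) else 0)
```

```text
(-0.005, -0.085, 0.19) [0.43  0.19  0.263] [-0.1427 -0.1413  0.0083] [ 0.0017 -0.0008  0.0009]
(-0.005, -0.085, 0.12) [0.43  0.19  0.193] [-0.1429 -0.1416  0.1249] [ 0.0017 -0.0008  0.0009]
now local -0.0907 -0.0003 tip z 0.1953 tip 0.0726 F [-0.5 -0.2 -0.9] op -0.00011557567544889064
keeper max x 0.03511398494458176 705
lever [ 0.00385269 -0.04422102  0.15804685]
```

Request:
{"method": "apply_moves", "body": {"rows": [-0.035, -0.07, 0, 0, 0, 0, -0.07, -0.141, 0, 0, 0, 0, -0.143, -0.141, 0, 0, 0, 0, -0.143, -0.141, 0, 0, 0, 0, -0.143, -0.141, 0.06, 0, 0, 0, -0.143, -0.141, 0.125, 0, 0, 0, -0.143, -0.141, 0.125, 0, 0, 0, -0.143, -0.141, 0.125, 0, 0, 0]}}

```text
t: 7.65
tool_pos: [0.4284, 0.1891, 0.1896]
tool_rot: [-2.57, -1.804, 0.007]
contact_force: [-0.1, -0.4, 0.4]
opening: 0.0
grip_force: 0.0
```

Run:
```python
from h import *
h=.0145;r=.085
pts=[]
for t in (1.57,1.4,1.2,1.0,.8,.6,.4,.2,.1,.0,-.02):
    d=np.array([np.cos(t),np.sin(t)]);n=np.array([-d[1],d[0]])
    y,z=r*d+.006*n
    pts.append((-.005,round(y-h,4),round(z+.0547,4)))
rows(pts)
```

```text
(-0.005, np.float64(-0.0204), np.float64(0.1397)) [0.491 0.168 0.212] [ 0.0018  0.1093 -0.0382] [-0.0023  0.0016  0.0007]
(-0.005, np.float64(-0.006), np.float64(0.1395)) [0.504 0.163 0.212] [ 0.0018  0.1333 -0.038 ] [-0.0023  0.0016  0.0007]
(-0.005, np.float64(0.0107), np.float64(0.1361)) [0.52  0.157 0.209] [ 0.0017  0.1611 -0.0324] [-0.0023  0.0016  0.0007]
(-0.005, np.float64(0.0264), np.float64(0.1295)) [0.535 0.152 0.202] [ 0.0017  0.1873 -0.0215] [-0.0023  0.0016  0.0007]
(-0.005, np.float64(0.0404), np.float64(0.1199)) [0.548 0.147 0.192] [ 0.0018  0.2107 -0.0056] [-0.0023  0.0016  0.0007]
(-0.005, np.float64(0.0523), np.float64(0.1076)) [0.559 0.143 0.18 ] [0.0018 0.2306 0.0148] [-0.0023  0.0016  0.0007]
(-0.005, np.float64(0.0615), np.float64(0.0933)) [0.568 0.14  0.166] [0.0018 0.246  0.0386] [-0.0023  0.0016  0.0007]
(-0.005, np.float64(0.0676), np.float64(0.0775)) [0.573 0.138 0.15 ] [0.0019 0.2563 0.0649] [-0.0023  0.0016  0.0007]
(-0.005, np.float64(0.0695), np.float64(0.0692)) [0.575 0.137 0.142] [0.0019 0.2595 0.0787] [-0.0023  0.0016  0.0007]
(-0.005, np.float64(0.0705), np.float64(0.0607)) [0.576 0.137 0.133] [0.002  0.2612 0.0929] [-0.0023  0.0016  0.0007]
(-0.005, np.float64(0.0706), np.float64(0.059)) [0.576 0.137 0.132] [0.002  0.2614 0.0957] [-0.0023  0.0016  0.0007]
now local -0.0038 -0.086 tip z 0.117 tip 0.0726 F [-0.1 -0.4  0.4] op 1.6071460421245342e-05
```

Request:
{"method": "apply_moves", "body": {"rows": [0.002, 0.02, -0.03, 0, 0, 0, 0.002, 0.04, -0.034, 0, 0, 0, 0.002, 0.06, -0.036, 0, 0, 0, 0.002, 0.08, -0.038, 0, 0, 0, 0.002, 0.1, -0.038, 0, 0, 0, 0.002, 0.117, -0.038, 0, 0, 0, 0.002, 0.133, -0.038, 0, 0, 0, 0.002, 0.147, -0.036, 0, 0, 0, 0.002, 0.161, -0.032, 0, 0, 0, 0.002, 0.174, -0.027, 0, 0, 0, 0.002, 0.187, -0.021, 0, 0, 0, 0.002, 0.187, -0.021, 0, 0, 0]}}

```text
t: 8.85
tool_pos: [0.5357, 0.1517, 0.2029]
tool_rot: [-2.572, -1.804, 0.001]
contact_force: [0.5, 0.2, -0.2]
opening: 0.0002
grip_force: 0.0
```

Run:
```python
from h import *
h=.0145;r=.085
pts=[]
for t in (.8,.6,.4,.2,.1,.0,-.02):
    d=np.array([np.cos(t),np.sin(t)]);n=np.array([-d[1],d[0]])
    y,z=r*d+.006*n
    pts.append((-.005,round(y-h,4),round(z+.0547,4)))
rows(pts)
im,d,m=grab("top");cv2.imwrite("pics/t5.png",cv2.resize(im[110:270,150:330],None,fx=3.5,fy=3.5,interpolation=cv2.INTER_CUBIC))
```

```text
(-0.005, np.float64(0.0404), np.float64(0.1199)) [0.548 0.147 0.192] [-0.0004  0.0214  0.0174] [-0.0002  0.0003  0.0003]
(-0.005, np.float64(0.0523), np.float64(0.1076)) [0.559 0.143 0.18 ] [-0.0004  0.0413  0.0379] [-0.0002  0.0003  0.0003]
(-0.005, np.float64(0.0615), np.float64(0.0933)) [0.568 0.14  0.166] [-0.0004  0.0566  0.0617] [-0.0002  0.0003  0.0003]
(-0.005, np.float64(0.0676), np.float64(0.0775)) [0.573 0.138 0.15 ] [-0.0003  0.0668  0.0881] [-0.0002  0.0003  0.0003]
(-0.005, np.float64(0.0695), np.float64(0.0692)) [0.575 0.137 0.142] [-0.0003  0.0699  0.1019] [-0.0002  0.0003  0.0003]
(-0.005, np.float64(0.0705), np.float64(0.0607)) [0.576 0.137 0.133] [-0.0003  0.0716  0.1161] [-0.0002  0.0003  0.0003]
(-0.005, np.float64(0.0706), np.float64(0.059)) [0.576 0.137 0.132] [-0.0003  0.0718  0.1189] [-0.0002  0.0003  0.0003]
now local -0.0052 0.0276 tip z 0.1303 tip 0.0726 F [ 0.5  0.2 -0.2] op 0.00022302048006505644
```

View pics/t5.png

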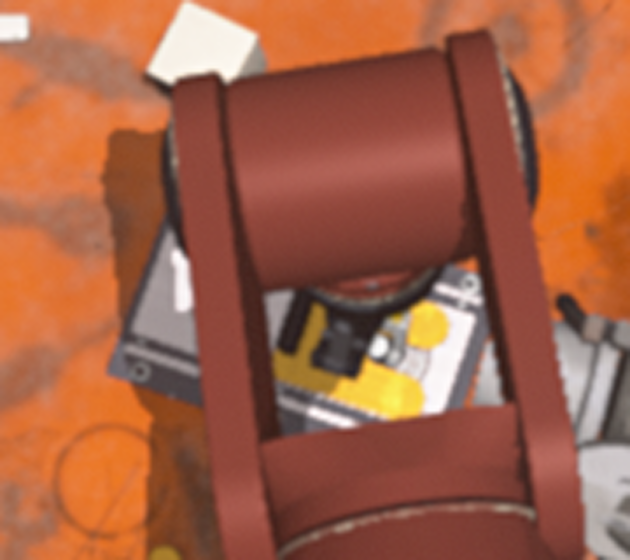

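The lever has left its -y lean and is now under the hand. The keeper is still home and the carton is still. I'll check wrist clearance to the shelf before going on.

Run:
```python
from h import *
im,d,m=grab("top");P=cloud(d,m)
hsv=cv2.cvtColor(im,cv2.COLOR_BGR2HSV)
q=P[115:235,195:305].reshape(-1,3);q=q[(q[:,2]>.2)&(q[:,2]<.6)]
print("wrist max x",np.percentile(q[:,0],[95,99,100]),"z",np.percentile(q[:,2],[1,50,100]),"y",q[:,1].min(),q[:,1].max(),q[q[:,0].argmax()])
```

```text
wrist max x [0.56249394 0.57188178 0.58128925] z [0.22340446 0.44764902 0.48171205] y 0.08599756292262421 0.2190219455941589 [0.58128925 0.1114556  0.42644361]
```

Request:
{"method": "apply_moves", "body": {"rows": [0, 0.011, 0.008, 0, 0, 0, 0, 0.021, 0.017, 0, 0, 0, 0, 0.032, 0.028, 0, 0, 0, 0, 0.041, 0.038, 0, 0, 0, 0, 0.05, 0.05, 0, 0, 0, 0, 0.057, 0.062, 0, 0, 0, 0, 0.062, 0.075, 0, 0, 0, 0, 0.067, 0.088, 0, 0, 0, 0, 0.07, 0.102, 0, 0, 0, 0, 0.0715, 0.112, 0, 0, 0, 0, 0.0715, 0.117, 0, 0, 0, 0, 0.0715, 0.117, 0, 0, 0]}}

```text
t: 10.15
tool_pos: [0.5752, 0.1376, 0.1334]
tool_rot: [-2.571, -1.804, 0.001]
contact_force: [-0.5, -0.5, 2.4]
opening: 0.0003
grip_force: 1.2
```

Run:
```python
from h import *
rows([(-.005,.0706,.059)])
```

```text
(-0.005, 0.0706, 0.059) [0.576 0.137 0.132] [-0.0007  0.0018  0.0029] [-0.0005  0.0003  0.0007]
now local -0.0054 0.0695 tip z 0.0608 tip 0.0726 F [-0.5 -0.5  2.4] op 0.00029091716248969354
```

Tip at the shut height with 2.4 N. I press slightly more to find the stop.

Request:
{"method": "apply_moves", "body": {"rows": [0, 0, 0.003, 0, 0, 0, 0, 0, 0.006, 0, 0, 0, 0, 0, 0.006, 0, 0, 0, 0, 0, 0.006, 0, 0, 0]}}

```text
t: 10.55
tool_pos: [0.5754, 0.1376, 0.133]
tool_rot: [-2.571, -1.805, 0.003]
contact_force: [-8.4, -2.6, 17.9]
opening: 0.0002
grip_force: 9.1
```

The tool is stopped hard: 18 N for 0.4 mm of travel. The lever is on its stop, so I rise straight up and clear.

Request:
{"method": "apply_moves", "body": {"rows": [0, 0, -0.02, 0, 0, 0, 0, 0, -0.08, 0, 0, 0, 0, 0, -0.16, 0, 0, 0, 0, 0, -0.22, 0, 0, 0, 0.0, -0.08, -0.22, 0, 0, 0, 0.0, -0.16, -0.22, 0, 0, 0, 0.0, -0.24, -0.22, 0, 0, 0, 0, -0.32, -0.22, 0, 0, 0, 0, -0.35, -0.22, 0, 0, 0, 0, -0.35, -0.22, 0, 0, 0]}}

```text
t: 11.55
tool_pos: [0.3757, 0.2097, 0.2613]
tool_rot: [-2.569, -1.808, 0.0]
contact_force: [0.5, 0.5, 0.3]
opening: 0.0002
grip_force: 0.0
```

Run:
```python
from h import *
im,d,m=grab("top");P=cloud(d,m);cv2.imwrite("pics/t6.png",cv2.resize(im[110:270,150:330],None,fx=3.5,fy=3.5,interpolation=cv2.INTER_CUBIC))
hsv=cv2.cvtColor(im,cv2.COLOR_BGR2HSV)
y_=(hsv[...,0]>18)&(hsv[...,0]<35)&(hsv[...,1]>130)&(P[...,2]>.02)&(P[...,2]<.2)
q=P[y_]-S;L=np.c_[q@xf,q@yf,q[:,2]];l=L[(abs(L[:,0])<.009)&(L[:,1]>.045)&(L[:,1]<.12)]
k=L[(L[:,2]<.045)&(abs(L[:,1])<.04)];print("keeper max x",k[:,0].max() if len(k) else 0)
print(len(l),l.min(0) if len(l) else 0,l.max(0) if len(l) else 0,ctrl.get_obs()["tool_pos"],ctrl.get_obs()["contact_force"])
if len(l)>3:print("slope",np.polyfit(l[:,1],l[:,2],1))
```

```text
keeper max x 0.03580517192902835
235 [-0.00874692  0.04519003  0.05657161] [0.00883441 0.10629295 0.065829  ] [0.37706704 0.20933018 0.26166821] [ 0.76481402 -0.50840024  1.4404483 ]
slope [0.00160312 0.06105684]
```

View pics/t6.png

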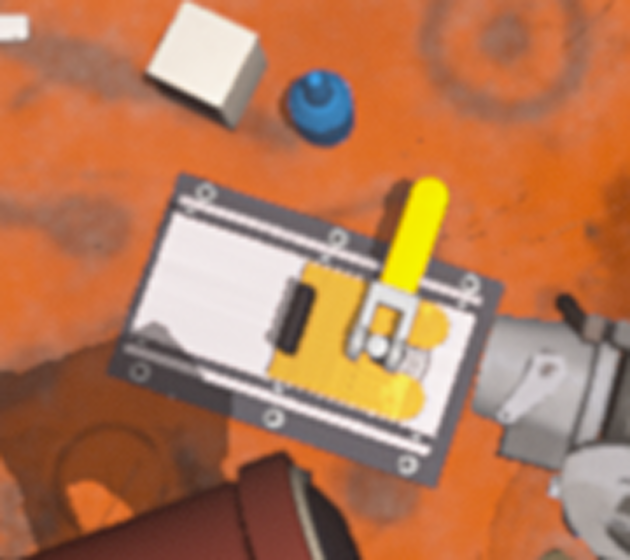

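The lever is shut and level (slope 0.002 rad), with its end at (430,185). The keeper is home and flat on the stud (378,345), the bystanders haven't moved, and the arm is clear.

```bash
python3 -c "
from station import ctrl
print(ctrl.finish_job())"
```

```text
the job is handed in; nothing more can be done
None
```

I handed the job in after about 11.6 s of robot time: in the last picture the keeper is home and flat on the stud, the lever is shut level, and the carton and bottle stand where they were. The oil filter was not in that close-up, but the arm did not work near it. The hand-in gave no verdict.

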